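# Tighten the sprung clamp screw with the hex key

## Task

Take the red-handled hex key from its stand, feel for the hex socket of the sprung screw down in the slot of the blue clamp, and turn the screw clockwise, letting go and gripping the key afresh as needed, until it comes up against its stop and the jaw grips the aluminium part. Press only lightly: the sprung screw must not be pushed down hard to the bottom of its travel. Then put the key back upright, fully down in its stand, let it go, and leave the other things on the bench where they are.

Things in the scene. Friction and masses are not known exactly. Their poses are not given: they have to be found in the camera images.
- key_grip (a point): centre of the square red handle of the hex key (loose, about 160 g). The key's z axis runs from its tip up to its handle. The handle is 24 mm square (flats facing the key's own x and y) and 50 mm tall, from 60 to 110 mm above the tip (3 mm black cap on top); this point is 85 mm above the tip. A round steel ferrule, 21 mm wide, reaches down to 53 mm above the tip
- key_tip (a point): middle of the flat end of the hex key's steel shank; same axes as key_grip. The shank is a hexagon, 14 mm across flats, 16.2 mm across corners, two of its flats facing the key's +x and -x; the last 4 mm taper to 12.4 mm at the tip
- key_stand: grey block, 62 x 62 mm, 44 mm tall, fixed, origin at the centre of its underside, on the bench. The key stands upright at its centre in a square hole 18 mm wide and 34 mm deep (floor 10 mm above the bench), in which it can turn freely.
- stand_hole (a point): mouth of the stand's hole, 44 mm above the bench
- clamp_fixture: clamping fixture fixed to the bench, 162 x 106 mm, origin at the centre of its underside. On its -x side a blue hollow clamp body (78 x 100 mm, top 50 mm above the bench), beyond it towards +x the jaw, the aluminium part and a steel stop rail (37 mm tall).
- slot_centre (a point): middle of the slot in the blue cover, on its upper face, 50 mm above the bench; the fixture's axes. The slot is 42 mm long (along the fixture's y), 19 mm wide (x), through a 10 mm thick cover
- screw (a joint): turn of the screw in rad, growing clockwise seen from above; starts between 0.1 and 0.5, hard stop at 3.0. At value a two flats of the socket face along the fixture's x axis turned clockwise by a: the key fits with its x axis at that angle or any multiple of 60 degrees from it (about 8 degrees of play either way). Turning takes 0.08 to 0.15 N m; the screw stays where it is left
- screw_spring (a joint): how far the screw head is pressed down, in m, 0 at rest. It gives way on a spring: it begins to sink at about 1.5 N and takes 1.3 N per mm more; 6.5 mm (about 10 N) is too hard, 8 mm is the bottom. The socket and its face sink with it
- clamp_jaw: steel jaw plate, 8 x 50 x 20 mm, which the screw drives towards the fixture's +x by 1.5 mm per rad; origin at the middle of its lower back edge, on its back face, 14.5 mm above the bench
- part: loose aluminium part, 39 x 46 x 24 mm, lying on the fixture's base between jaw and stop rail with 4 mm of play, origin at the centre of its underside, 12 mm above the bench; the jaw pushes it against the rail and grips it from about 2.7 rad on
- brass_fitting: brass hose fitting, 23 x 50 x 31 mm, a bystander; origin under its centre
- ring_spanner: chrome combination spanner, 30 x 199 x 20 mm, a bystander; origin under its centre
- keyless_chuck: drill chuck standing upright, 43 mm wide, 50 mm tall, a bystander; origin under its centre
- face_centre (a point): point 14 mm straight below slot_centre (36 mm above the bench), level with the flat steel face of the screw head, which lies under the whole slot. The hex socket is in that face, on the slot's centre line, but anywhere up to 11 mm along y to either side of this point, which no reading tells: find it by touch. Socket: 15 mm across flats, 14 mm deep, 16 mm across flats in the top 1.5 mm
Mind the look-alikes: they are no part of the job. What is shaped like the key_stand but purple is not meant.

How it is judged:
On the way, in this order (a step that is already met when the one before it is completed fails the run):
1. the key is seated at least 10 mm deep in the screw's socket (z of key_tip in the frame of clamp_fixture below 0.026 m and y of key_tip in the frame of slot_centre between -0.014 and 0.014 m and x of key_tip in the frame of slot_centre between -0.004 and 0.004 m and angle between key_tip's own z axis and vertical below 0.2 rad), for 0.2 s.
2. the screw is turned up to its stop with the key in the socket, and the jaw grips the part (z of key_tip in the frame of clamp_fixture below 0.03 m and value of joint screw above 2.85 rad and contact force between clamp_jaw and part above 1 N), for 0.2 s.
At the end, for the whole second after the job is handed in: The screw stands within 0.18 rad of its stop (above 2.82 rad) and the jaw presses the part, which lies flat on the fixture's base, with more than 1 N; the key stands in its stand, tip within 4 mm of the hole's floor and 8 mm of its centre, upright within 0.15 rad, at rest and released (value of joint screw above 2.82 rad and contact force between clamp_jaw and part above 1 N and z of part in the frame of clamp_fixture below 0.014 m and horizontal distance between key_tip and stand_hole below 0.008 m and z of key_tip in the frame of key_stand below 0.014 m and angle between key_tip's own z axis and vertical below 0.15 rad and linear speed of hex_key below 0.02 m/s); the robot touches nothing.
It fails at once if the sprung screw is pressed down by more than 6.5 mm (about 10 N) (value of joint screw_spring above 0.0065 m).
It fails at once if the brass fitting, the spanner or the chuck is moved by more than 30 mm (distance of any of brass_fitting, ring_spanner, keyless_chuck from where it was at the start of the episode above 0.03 m).
It also fails if it takes over 67 s, if anything falls off the work surface, if the arm or the gripper's body presses on something with over 40 N, if the wrist force passes 120 N, or if a joint passes its speed limit or range.

## Robot

A 6-joint arm with a two-finger parallel gripper is mounted at the origin on a cart in front of the work surface, level with it; the furniture and walls round the work are solid. World frame = base frame: x ahead of the robot, y to its left, z up, the work surface at z = 0. Lengths are in m, angles in rad, forces in N, time in s.
With the tool pointing down it reaches from about 0.4 to 0.825 m from the base axis. Payload 7 kg.
Tool frame: the origin (TCP) lies at the very end of the fingers, on their centre line; the grasp point (between the pads) lies 19 mm behind it; z points along the fingers, y is the direction in which the jaws open and shut (so a half turn about z gives the same grasp; the last joint's range is limited). The gripper opens to 88 mm and grips with 3 to 60 N. Pads are 19 mm wide; open, the fingers measure 130 mm over their backs; the gripper's body (78 mm by 193 mm) begins 47 mm behind the grasp point.
Start: joints at [1.547, 0.359, 0.012, 0, -1.224, -0.288], TCP at [0.207, 0.642, 0.227] pointing down, gripper open.
Joint ranges: [-3.07, 3.07], [-1.43, 2.12], [-1.02, 1.25], [-3.03, 1.67], [-3.05, -0], [-3.03, 3.03]. Speed limits (rad/s): [2.39, 2.39, 3.01, 3.14, 3.14, 3.14].

## Interface

Orientations are given as [roll, pitch, yaw] about the fixed x, y, z axes, in that order (R = Rz(yaw) Ry(pitch) Rx(roll)).
In Python, from station import arm, optics, outline_of, spot_point gives the robot as it stands.
- The arm moves only by the shell command python3 -m crank 'ROWS' [FORCE]. ROWS is JSON, a list of rows, each a list of 3 entries, a list of its own where there are three numbers: the opening in per cent of the stroke, from 0 (shut) to 100 (fully open), then the shift along the tool's x, y, z in cm, then the turn, a rotation vector about the tool's x, y, z in rad. In form: [[jaw, [dx, dy, dz], [ax, ay, az]], ...]. A call has 1 to 12 rows; each row shifts and turns the commanded pose from where the row before left it, along the tool's axes as they then stand; what a row does not reach is not made up. A row lasts 1/10 s, in which the tool goes at most 50 mm and 8.59 degrees, less where a joint would pass 70% of its speed; a pose out of reach is approached as far as the arm can. A call is refused whole if a number of a shift passes 5 or a number of a turn 0.15, either way. A call with a gripper value outside its range is refused whole. The fingers move at their own pace and stop on an object; FORCE is the grip in N (left out, the last holds). Time passes only in rows, so rows that do not move let the fingers close. It gives the time, the measured TCP pose, the force and the opening at its end, in the units of the state.
- arm.get_state(): the state, without advancing time (a new reading comes with each control period).
- optics.grab_frame(name): name is "scene" or "side" or "wrist"; returns (picture, depth): 480x640x3 uint8, red, green, blue; 480x640 float32, m along the optical axis (not along the pixel's ray), 0 where there is no reading.
- optics.camera_model(name): a dict with "K" (3x3 intrinsics, pixels), "k1" (the pictures are not rectified: a ray, as slopes to the right and down, at radius r is drawn at 1 + k1 r^2 times it, then the intrinsics apply), "T" (4x4, takes a point from camera to world coordinates); the wrist camera has in their place "T_tool_cam" (4x4, takes a point from camera to tool coordinates, whose origin is the TCP and whose axes are the flange's). Camera axes: x right, y up, looking along -z (the intrinsics and any distortion apply to the point x, -y, -z); pixel columns grow to the right and rows downward; lengths in m; the calibration is good to about 2 mm. A picture is of the moment at which its call begins: read the wrist's pose just before it. camera_model takes no time and is no camera call.
- arm.job_done(): hands the job in, once; it reports no verdict.
Trained networks look in the newest picture that a camera, given by its name, has taken for a name from the list of things; names that differ only in an ending like _2 or _b are one class to them, and where a whole thing is asked for, a point or a joint stands for the part that bears it (a point fixed in the world has none). Each returns a list of dicts, best first, with "conf" (0 to 1); they miss things now and then, are a little off and sometimes report something else, mostly with a low value. They report only what shows in the picture. A call takes as long as a camera call. They do not tell look-alikes from the thing itself.
- outline_of(camera, name): "region" (480x640 bool, what is visible of it) and "uv" ([column, row] in pixels, amid what is visible of it).
- spot_point(camera, name): "uv" ([column, row] in pixels: a listed point, or the origin of a listed thing).
The state is a dict: "t": time; "q": joint angles; "qd": joint speeds; "joint_efforts": joint torques, N m; "eef_pos": TCP position; "ee_rot": TCP orientation; "force": force on the tool from outside, world axes, zero at the start; "moment": the same for the moment, N m; "width": finger opening in m.
Only numpy, scipy, OpenCV 4.12 (cv2) and the standard library are available. Lean on these libraries where they do the work, as an engineer would, in place of code of your own. Each camera call takes 0.05 s, during which the arm holds its last target. There are 200 camera calls.

## Working session

There is one attempt and no reset: what is moved stays moved. The work goes in short steps, Python scripts to look and compute and a shell command to move; the robot and the scene stay as the last step left them, time stands still between calls to the robot, and variables do not carry over. Pictures are saved under pics/ and viewed, on a budget of 10 in all, crops included, one or two more only if the job needs it, and the job is handed in when it is done.

```bash
ls; mkdir -p pics
cat > h.py <<'E'
import numpy as np, cv2
from station import arm, optics, outline_of, spot_point
from scipy.spatial.transform import Rotation as R
def Tcam(name,s=None):
    m=optics.camera_model(name)
    if 'T' in m: return m,np.array(m['T'])
    s=s or arm.get_state(); T=np.eye(4); T[:3,:3]=R.from_euler('xyz',s['ee_rot']).as_matrix(); T[:3,3]=s['eef_pos']
    return m,T@np.array(m['T_tool_cam'])
def ray(name,uv,s=None):
    m,T=Tcam(name,s); K=np.array(m['K']); x=(uv[0]-K[0,2])/K[0,0]; y=(uv[1]-K[1,2])/K[1,1]
    a=np.hypot(x,y); r=a
    for _ in range(30): r=a/(1+m['k1']*r*r)
    f=r/a if a>0 else 1
    d=T[:3,:3]@np.array([x*f,-y*f,-1]); return T[:3,3],d
def at_z(name,uv,z,s=None):
    o,d=ray(name,uv,s); return o+d*(z-o[2])/d[2]
def at_d(name,uv,dep,s=None):
    o,d=ray(name,uv,s); return o+d*dep
def save(n,img): cv2.imwrite('pics/'+n,img[...,::-1])
def st():
    s=arm.get_state(); print({k:np.round(s[k],4).tolist() for k in('t','eef_pos','ee_rot','force','width')}); return s
E
python3 - <<'E'
from h import *
st()
ims=[]
for c in('scene','side','wrist'):
    s=arm.get_state()
    p,d=optics.grab_frame(c); ims.append(p); np.savez('/tmp/%s.npz'%c,p=p,d=d)
    for n,z in(('key_grip',.095),('stand_hole',.044),('slot_centre',.05),('key_stand',0),('clamp_fixture',0)):
        for r in spot_point(c,n)[:3]:
            print(c,n,np.round(r['uv']),round(r['conf'],2),np.round(at_z(c,r['uv'],z,s),4))
save('a.png',np.vstack([cv2.resize(np.hstack(ims[:2]),(800,300)),cv2.resize(np.hstack([ims[2],ims[2]*0]),(800,300))]))
E
```

```text
pics
{'t': 0.0, 'eef_pos': [0.2069, 0.6419, 0.2256], 'ee_rot': [3.1399, -0.0001, -0.3119], 'force': [0.373, -0.5616, 0.4351], 'width': 0.0875}
scene key_grip [241. 196.] 0.65 [0.4821 0.3092 0.095 ]
scene stand_hole [245. 218.] 0.77 [0.4823 0.3055 0.044 ]
scene slot_centre [421. 346.] 0.92 [ 0.5118 -0.1349  0.05  ]
scene key_stand [249. 237.] 0.93 [0.4825 0.2967 0.    ]
scene key_stand [348. 286.] 0.7 [0.5463 0.0655 0.    ]
scene clamp_fixture [436. 356.] 0.69 [ 0.55   -0.1422 -0.    ]
side key_grip [317. 281.] 0.6 [0.4876 0.293  0.095 ]
side stand_hole [296. 252.] 0.86 [0.5525 0.0493 0.044 ]
side stand_hole [317. 313.] 0.8 [0.4868 0.2963 0.044 ]
side key_stand [295. 274.] 0.71 [ 0.5543  0.0529 -0.    ]
side key_stand [316. 342.] 0.59 [0.487  0.3058 0.    ]
side clamp_fixture [311. 242.] 0.79 [ 0.543  -0.1348  0.    ]
```

View pics/a.png

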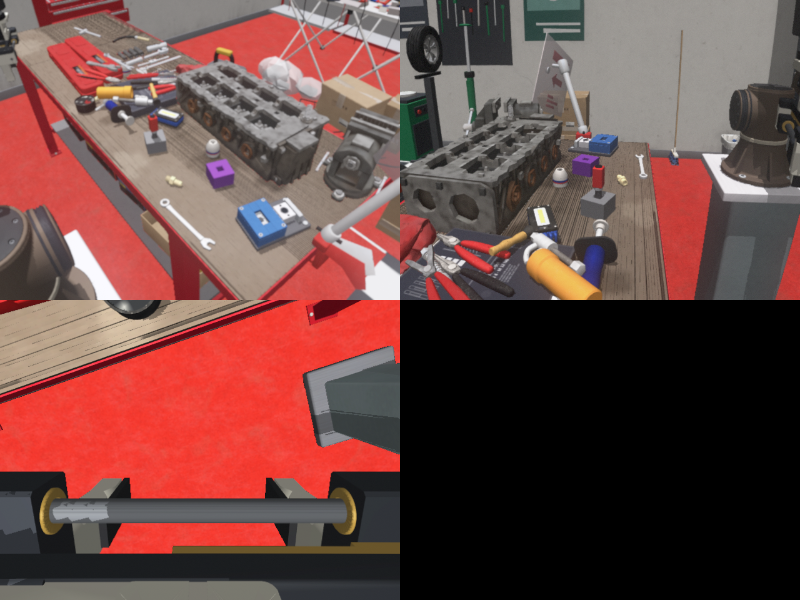

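Run:
```python
from h import *
z=np.load('/tmp/scene.npz'); a=z['p'][150:400,180:500]
z2=np.load('/tmp/side.npz'); b=z2['p'][200:390,200:440]
a=cv2.resize(a,None,fx=1.25,fy=1.25); a=cv2.resize(a,(400,312)); b=cv2.resize(b,(400,312))
save('b.png',cv2.resize(np.hstack([a,b]),(800,312)))
```

```text
(no output)
```

View pics/b.png

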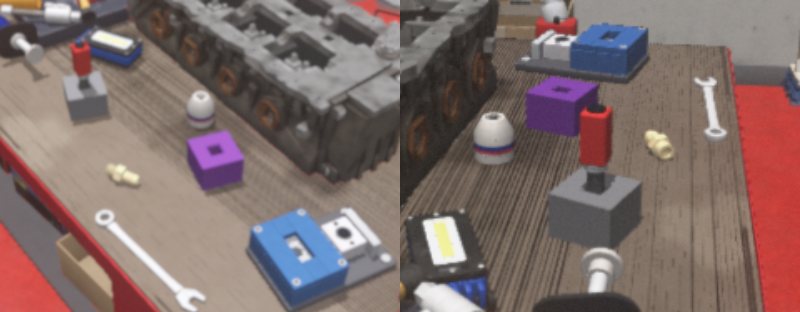

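The key stands in the grey block at scene (249,237). The purple block at (348,286) is the look-alike: wrong colour and no key. The blue fixture is at scene (436,356). Next I fly towards the key, staying high, for a wrist view.

```bash
python3 -c "
from h import *
m=optics.camera_model('wrist');print(np.round(m['T_tool_cam'],3),np.round(m['K'],1),m['k1'])"
python3 -m crank '[[100,[4,2.6,-1.5],[0,0,0]],[100,[4,2.6,-1.5],[0,0,0]],[100,[4,2.6,-1],[0,0,0]],[100,[4,2.6,-1],[0,0,0]],[100,[4,2.6,-1],[0,0,0]],[100,[4,2.6,0],[0,0,0]],[100,[4,2.6,0],[0,0,0]],[100,[2,2.6,0],[0,0,0]],[100,[0,2.6,0],[0,0,0]],[100,[0,0,0],[0,0,0]],[100,[0,0,0],[0,0,0]]]'
```

```text
[[-0.001  0.966  0.257  0.069]
 [ 1.     0.     0.001  0.001]
 [ 0.001  0.257 -0.966 -0.158]
 [ 0.     0.     0.     1.   ]] [[417.6   0.  316.3]
 [  0.  417.6 242.7]
 [  0.    0.    1. ]] 0.005616468011119501
t: 2.0
eef_pos: [0.421, 0.3275, 0.2871]
ee_rot: [-3.14, -0.0, -0.313]
force: [-0.5, 0.4, -0.3]
width: 0.0878
```

```bash
cat > look.py <<'E'
import sys
from h import *
def look(names,c='wrist'):
    s=arm.get_state(); p,d=optics.grab_frame(c)
    for n,z in names:
        for r in spot_point(c,n)[:2]:
            u,v=map(int,r['uv']); dd=d[max(v,0)%480,max(u,0)%640]
            print(c,n,np.round(r['uv'],1),round(r['conf'],2),np.round(at_z(c,r['uv'],z,s),4),np.round(at_d(c,r['uv'],dd,s),4))
    return s,p,d
E
python3 - <<'E'
from look import *
st()
s,p,d=look([('key_grip',.095),('stand_hole',.044),('key_stand',0),('key_tip',.01)])
np.savez('/tmp/w.npz',p=p,d=d); save('c.png',p)
# red mask, top
o=outline_of('wrist','key_grip')
print([ (x['conf'],np.round(x['uv']),x['region'].sum()) for x in o])
E
```

```text
{'t': 2.0, 'eef_pos': [0.421, 0.3275, 0.2871], 'ee_rot': [-3.1403, -0.0003, -0.3125], 'force': [-0.453, 0.3534, -0.2865], 'width': 0.0878}
wrist key_grip [319.8 127.6] 0.89 [0.4888 0.302  0.095 ] [0.4886 0.3022 0.1228]
wrist key_stand [320. 131.] 0.72 [0.4862 0.3021 0.    ] [0.4862 0.3029 0.1227]
[(0.87, array([321., 127.]), np.int64(988))]
```

View pics/c.png

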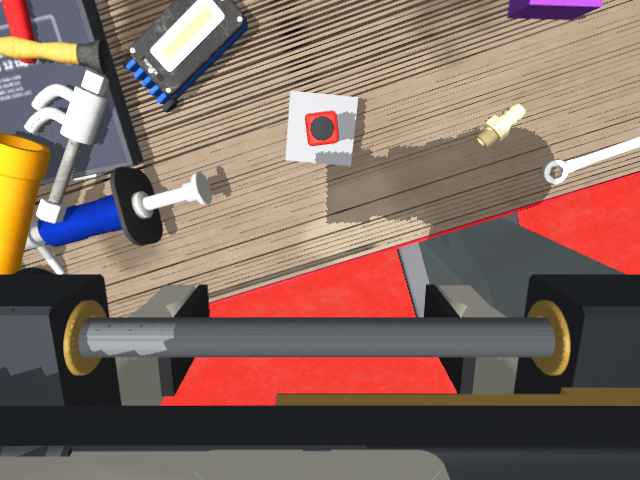

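The wrist view shows the red handle top with its black cap at (322,128) on the grey stand. I'll measure its yaw from the top-face mask.

Run:
```python
from h import *
z=np.load('/tmp/w.npz');p=z['p'].astype(int);d=z['d'];s=arm.get_state()
m=np.zeros((480,640),bool); m[100:155,295:350]=1
m&=(d>0)
pts=np.array([np.r_[at_d('wrist',(u,v),d[v,u],s)] for v,u in np.argwhere(m)])
for nm,lo,hi in(('cap',.116,.135),('stand',.035,.055)):
    q=pts[(pts[:,2]>lo)&(pts[:,2]<hi)]
    r=cv2.minAreaRect((q[:,:2]*1000).astype(np.float32)); print(nm,len(q),np.median(q[:,2]),r)
```

```text
Traceback (most recent call last):
  File "h.py", line 18, in at_d
    o,d=ray(name,uv,s); return o+d*dep
        ~~~^^^^^^^^^^^
  File "h.py", line 10, in ray
    m,T=Tcam(name,s); K=np.array(m['K']); x=(uv[0]-K[0,2])/K[0,0]; y=(uv[1]-K[1,2])/K[1,1]
        ~~~~^^^^^^^^
  File "h.py", line 5, in Tcam
    m=optics.camera_model(name)
ValueError: time passes only in moves, steps and waits
```

```bash
cat >> h.py <<'E'
from functools import lru_cache
_cm=lru_cache()(optics.camera_model)
def Tcam(name,s=None):
    m=_cm(name)
    if 'T' in m: return m,np.array(m['T'])
    s=s or arm.get_state(); T=np.eye(4); T[:3,:3]=R.from_euler('xyz',s['ee_rot']).as_matrix(); T[:3,3]=s['eef_pos']
    return m,T@np.array(m['T_tool_cam'])
E
python3 - <<'E'
from h import *
z=np.load('/tmp/w.npz');p=z['p'].astype(int);d=z['d'];s=arm.get_state()
m=np.zeros((480,640),bool); m[85:170,280:365]=1
m&=(d>0)
pts=np.array([np.r_[at_d('wrist',(u,v),d[v,u],s)] for v,u in np.argwhere(m)])
for nm,lo,hi in(('cap',.116,.135),('stand',.035,.055)):
    q=pts[(pts[:,2]>lo)&(pts[:,2]<hi)]
    r=cv2.minAreaRect((q[:,:2]*1000).astype(np.float32)); print(nm,len(q),np.median(q[:,2]),r)
st()
E
```

```text
cap 986 0.119425682793111 ((487.45782470703125, 301.674560546875), (23.833332061767578, 23.849185943603516), 79.13746643066406)
stand 3606 0.04293907668763486 ((487.419921875, 301.6121520996094), (62.04768371582031, 62.04823303222656), 66.96696472167969)
{'t': 2.3, 'eef_pos': [0.4207, 0.3284, 0.2863], 'ee_rot': [3.1411, 0.0001, -0.3109], 'force': [0.4461, 0.0989, 1.0894], 'width': 0.0877}
```

```bash
python3 -c "
from h import *
print(np.round(arm.get_state()['q'],3))"
python3 -m crank '[[100,[0,0,0],[0,0,-0.12]],[100,[3.5,0.7,0],[0,0,0]],[100,[3.56,0.66,2],[0,0,0]],[100,[0,0,4],[0,0,0]],[100,[0,0,4],[0,0,0]],[100,[0,0,2],[0,0,0]],[100,[0,0,0],[0,0,0]],[100,[0,0,0],[0,0,0]]]'
python3 - <<'E'
from h import *
s=st(); print(np.round(s['q'],3))
p,d=optics.grab_frame('wrist')
m=np.zeros((480,640),bool); m[:,200:440]=1; m&=(d>0)&(d<.35)
pts=np.array([at_d('wrist',(u,v),d[v,u],s) for v,u in np.argwhere(m)[::3]])
q=pts[(pts[:,2]>.112)&(pts[:,2]<.135)&(np.hypot(pts[:,0]-.4875,pts[:,1]-.3017)<.03)]
print(len(q), cv2.minAreaRect((q[:,:2]*1000).astype(np.float32)) if len(q) else '')
E
```

```text
[ 1.03   0.09  -0.202 -0.    -1.279  0.229]
t: 3.1
eef_pos: [0.4879, 0.3014, 0.167]
ee_rot: [3.141, -0.0, -0.191]
force: [0.1, 0.2, 1.1]
width: 0.0876
{'t': 3.1, 'eef_pos': [0.4879, 0.3014, 0.167], 'ee_rot': [3.1411, -0.0004, -0.191], 'force': [0.0698, 0.2209, 1.142], 'width': 0.0876}
[ 8.950e-01  2.400e-01 -3.000e-01  1.000e-03 -1.031e+00  4.850e-01]
691 ((488.29705810546875, 300.706787109375), (23.828763961791992, 24.160850524902344), 77.7373275756836)
```

```bash
python3 -m crank '[[100,[0,0,3],[0,0,0]],[100,[0,0,3],[0,0,0]],[100,[0,0,2.1],[0,0,0.01]],[100,[0,0,1],[0,0,0]],[100,[0,0,0],[0,0,0]],[0,[0,0,0],[0,0,0]],[0,[0,0,0],[0,0,0]],[0,[0,0,0],[0,0,0]],[0,[0,0,0],[0,0,0]],[0,[0,0,0],[0,0,0]],[0,[0,0,0],[0,0,0]]]' 50; python3 -c "
from h import *
st()"
```

```text
t: 4.25
eef_pos: [0.4875, 0.3009, 0.0757]
ee_rot: [-3.141, -0.0, -0.202]
force: [0.1, -0.3, 0.7]
width: 0.0452
{'t': 4.25, 'eef_pos': [0.4875, 0.3009, 0.0757], 'ee_rot': [-3.1415, -0.0001, -0.2018], 'force': [0.0958, -0.3358, 0.6895], 'width': 0.0452}
```

```bash
python3 -m crank '[[0,[0,0,0],[0,0,0]],[0,[0,0,0],[0,0,0]],[0,[0,0,0],[0,0,0]],[0,[0,0,0],[0,0,0]],[0,[0,0,0],[0,0,0]],[0,[0,0,0],[0,0,0]]]' 50; python3 -m crank '[[0,[0,0,-2],[0,0,0]],[0,[0,0,-3],[0,0,0]],[0,[0,0,-4],[0,0,0]],[0,[0,0,-4],[0,0,0]],[0,[0,0,-2],[0,0,0]],[0,[0,0,0],[0,0,0]],[0,[0,0,0],[0,0,0]]]'; python3 -c "
from h import *
st()"
```

```text
t: 4.85
eef_pos: [0.4875, 0.3009, 0.0755]
ee_rot: [3.142, 0.0, -0.202]
force: [-0.2, 0.3, -0.9]
width: 0.0237
t: 5.55
eef_pos: [0.4871, 0.3007, 0.2251]
ee_rot: [-3.141, 0.001, -0.202]
force: [0.3, -1.0, -2.6]
width: 0.0239
{'t': 5.55, 'eef_pos': [0.4871, 0.3007, 0.2251], 'ee_rot': [-3.1414, 0.0006, -0.2021], 'force': [0.2866, -1.0478, -2.5565], 'width': 0.0239}
```

```bash
python3 -m crank '[[0,[0.3,2,0],[0,0,0]],[0,[0.6,4.5,0],[0,0,0]],[0,[0.6,4.8,0],[0,0,0]],[0,[0.6,4.8,0],[0,0,0]],[0,[0.6,4.8,0],[0,0,0]],[0,[0.6,4.8,0],[0,0,0]],[0,[0.6,4.8,0],[0,0,0]],[0,[0.6,4.8,0],[0,0,0]],[0,[0.6,4.8,0],[0,0,0]],[0,[0.6,4.8,0],[0,0,0]],[0,[0.6,3,0],[0,0,0]],[0,[0.2,2,0],[0,0,0]]]'; python3 -m crank '[[0,[0,0,0],[0,0,-0.14]],[0,[0,0,0],[0,0,-0.14]],[0,[0,0,0],[0,0,-0.14]],[0,[0,0,0],[0,0,-0.14]],[0,[0,0,0],[0,0,-0.14]],[0,[0,0,0],[0,0,-0.14]],[0,[0,0,0],[0,0,-0.14]],[0,[0,0,0],[0,0,0]],[0,[0,0,0],[0,0,0]]]'
python3 - <<'E'
from look import *
s=st()
s,p,d=look([('slot_centre',.05),('face_centre',.036),('clamp_fixture',0),('clamp_jaw',.0145),('part',.012)])
np.savez('/tmp/w2.npz',p=p,d=d); save('d.png',p)
m=np.zeros((480,640),bool); m[:300]=1
hsv=cv2.cvtColor(p,cv2.COLOR_RGB2HSV); b=(hsv[...,0]>95)&(hsv[...,0]<125)&(hsv[...,1]>120)&m&(d>0)
pts=np.array([at_d('wrist',(u,v),d[v,u],s) for v,u in np.argwhere(b)[::2]])
q=pts[(pts[:,2]>.043)&(pts[:,2]<.06)]; print(len(q),np.median(q[:,2]),cv2.minAreaRect((q[:,:2]*1000).astype(np.float32)))
E
```

```text
t: 6.75
eef_pos: [0.4493, -0.2035, 0.2238]
ee_rot: [3.141, 0.003, -0.204]
force: [-0.2, -0.8, -2.5]
width: 0.0238
t: 7.65
eef_pos: [0.4502, -0.2012, 0.2245]
ee_rot: [-3.14, 0.001, 0.774]
force: [-0.3, 0.2, -1.4]
width: 0.0236
{'t': 7.65, 'eef_pos': [0.4502, -0.2012, 0.2245], 'ee_rot': [-3.14, 0.0013, 0.7737], 'force': [-0.2926, 0.2122, -1.3545], 'width': 0.0236}
wrist slot_centre [309.6 104.7] 0.6 [ 0.5096 -0.1364  0.05  ] [ 0.5104 -0.1348  0.0216]
wrist face_centre [308.5 104.6] 0.63 [ 0.5095 -0.1349  0.036 ] [ 0.5099 -0.1341  0.0217]
wrist clamp_fixture [348.2  85. ] 0.82 [ 0.5459 -0.1462  0.    ] [ 0.5398 -0.1473  0.05  ]
wrist clamp_jaw [350.6  78. ] 0.86 [ 0.5493 -0.1441  0.0145] [ 0.5444 -0.1451  0.0507]
wrist clamp_jaw [383.8  57.8] 0.18 [ 0.5789 -0.1525  0.0145] [ 0.5742 -0.1526  0.0366]
wrist part [383.8  55.4] 0.67 [ 0.5807 -0.1512  0.012 ] [ 0.5753 -0.1514  0.0369]
6065 0.0498513953717547 ((510.2603454589844, -135.3645782470703), (99.82927703857422, 77.62098693847656), 75.98805236816406)
```

View pics/d.png

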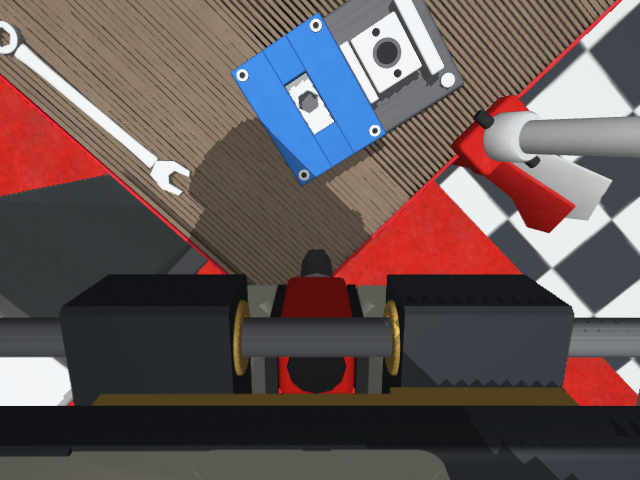

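The wrist view shows the hex socket through the slot at about (308,101). The depth image should give its position and angle.

Run:
```python
from h import *
z=np.load('/tmp/w2.npz');p=z['p'];d=z['d'];s=arm.get_state()
c=np.array([.51026,-.13536]); th=np.radians(75.99-90); Rf=np.array([[np.cos(th),-np.sin(th)],[np.sin(th),np.cos(th)]])
dep=[];fl=[];g=[]
for v in range(65,145):
  for u in range(275,345):
    if d[v,u]<=0: continue
    P=at_d('wrist',(u,v),d[v,u],s); f=Rf.T@(P[:2]-c)
    if abs(f[0])<.012 and abs(f[1])<.024 and P[2]<.042:
        q=Rf.T@(at_z('wrist',(u,v),.036,s)[:2]-c); (dep if P[2]<.0335 else fl).append(np.r_[q*1000,P[2]*1000])
dep=np.array(dep);fl=np.array(fl); print(len(dep),len(fl),np.median(fl[:,2]),dep[:,2].min())
print('slot face extents',fl.min(0),fl.max(0))
h=cv2.convexHull(dep[:,:2].astype(np.float32))[:,0]; print(np.round(h,1).tolist()); print('mean',dep.mean(0),'minmax',dep.min(0),dep.max(0))
# hex fit
from scipy.optimize import minimize
def inside(q,x,y,a,af):
    k=a+np.arange(3)*np.pi/3; n=np.c_[np.cos(k),np.sin(k)]
    return (np.abs((q-[x,y])@n.T)<af/2).all(1)
best=[]
allp=np.r_[dep,fl]; lab=np.r_[np.ones(len(dep)),np.zeros(len(fl))]>0
for x in np.arange(-3,3.1,.5):
  for y in np.arange(-12,12.1,.5):
    for a in np.radians(np.arange(-60,0,3)):
      best.append(((inside(allp[:,:2],x,y,a,15.7)!=lab).sum(),x,y,np.degrees(a)))
best.sort(); print(np.round(best[:8],1).tolist())
save('e.png',cv2.resize(p[50:150,250:380],(780,600),interpolation=cv2.INTER_CUBIC))
```

```text
319 1064 36.770577214783884 20.202824168140786
slot face extents [ -8.48994099 -20.42005533  33.60849224] [10.79235152 22.24005421 41.95431252]
[[9.100000381469727, 2.799999952316284], [8.800000190734863, 3.799999952316284], [8.600000381469727, 4.900000095367432], [7.599999904632568, 6.300000190734863], [5.0, 9.600000381469727], [4.400000095367432, 10.0], [3.700000047683716, 10.5], [-0.20000000298023224, 10.199999809265137], [-1.2000000476837158, 10.0], [-2.299999952316284, 9.800000190734863], [-3.4000000953674316, 9.600000381469727], [-3.700000047683716, 8.899999618530273], [-4.099999904632568, 8.300000190734863], [-4.5, 7.699999809265137], [-4.900000095367432, 7.0], [-5.300000190734863, 6.400000095367432], [-5.699999809265137, 5.800000190734863], [-6.099999904632568, 5.099999904632568], [-7.099999904632568, 2.200000047683716], [-3.200000047683716, -3.700000047683716], [-1.899999976158142, -4.599999904632568], [5.900000095367432, -4.0]]
mean [ 1.0315771   2.96108121 23.33145199] minmax [-7.0607132  -4.55679802 20.20282417] [ 9.11994892 10.45485518 32.83124876]
[[37.0, 1.5, 3.0, -27.0], [38.0, 1.0, 2.5, -27.0], [38.0, 1.0, 3.0, -33.0], [39.0, 1.0, 3.0, -30.0], [39.0, 1.0, 3.0, -27.0], [40.0, 1.0, 2.5, -24.0], [40.0, 1.0, 3.0, -21.0], [40.0, 1.5, 3.0, -24.0]]
```

View pics/e.png

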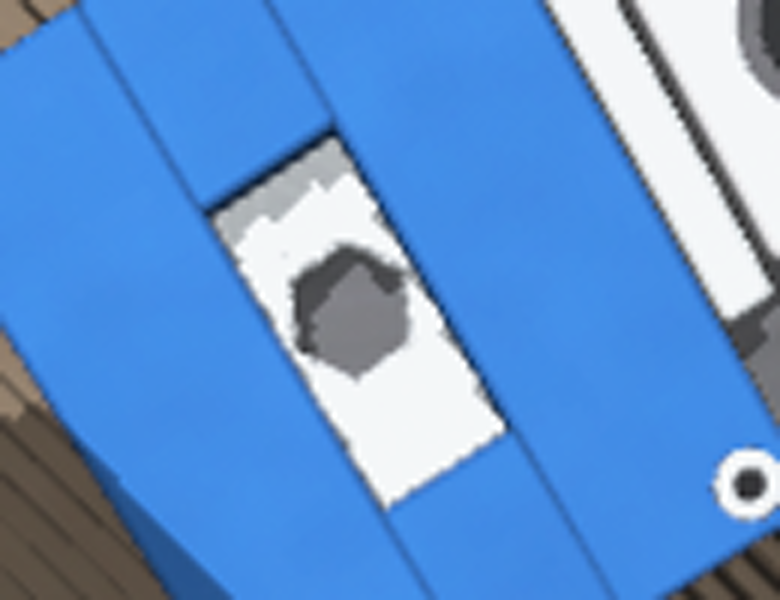

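The socket is clear: slot frame about (1, 3) mm, screw turned about 26°. I still need to know which handle face is the key's x, so I'll look at the shank in hand.

Run:
```python
from h import *
z=np.load('/tmp/w2.npz');p=z['p'];d=z['d'];s=arm.get_state()
save('f.png',cv2.resize(p[240:320,265:365],(750,600),interpolation=cv2.INTER_CUBIC))
m=_cm('wrist');Tt=np.array(m['T_tool_cam']);K=np.array(m['K'])
def tool(u,v): 
    dd=d[v,u];return Tt[:3,:3]@np.array([(u-K[0,2])/K[0,0]*dd,-(v-K[1,2])/K[1,1]*dd,-dd])+Tt[:3,3]
for v in range(246,286,4):
    us=[u for u in range(285,350) if 0<d[v,u]<.26]
    if us:
        P=np.array([tool(u,v) for u in us])*1000
        print(v,us[0],us[-1],'z',np.round(P[:,2].mean(),1),'y',np.round([P[0,1],P[-1,1]],1),'x',np.round(P[::3,0],1).tolist())
```

```text
Traceback (most recent call last):
NameError: name '_cm' is not defined
```

View pics/f.png

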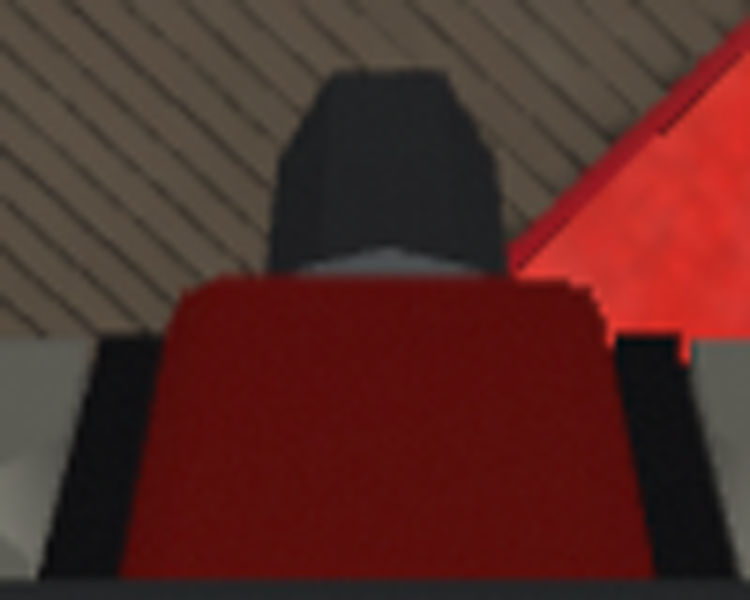

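```bash
sed -i 's/_cm/cmod/g' h.py
python3 - <<'E'
from h import *
z=np.load('/tmp/w2.npz');d=z['d']
m=cmod('wrist');Tt=np.array(m['T_tool_cam']);K=np.array(m['K'])
def tool(u,v): 
    dd=d[v,u];return Tt[:3,:3]@np.array([(u-K[0,2])/K[0,0]*dd,-(v-K[1,2])/K[1,1]*dd,-dd])+Tt[:3,3]
for v in range(246,280,4):
    us=[u for u in range(285,350) if 0<d[v,u]<.26]
    if us:
        P=np.array([tool(u,v) for u in us])*1000
        print(v,us[0],us[-1],'z',np.round(P[:,2].mean(),1),'y',np.round([P[0,1],P[-1,1]],1),'x',np.round(P[::3,0],1).tolist())
s=st();print(np.round(s['q'],3))
E
```

```text
250 308 324 z 59.4 y [-4.   4.7] x [5.6, 6.6, 6.4, 6.2, 6.4, 6.7]
254 306 326 z 52.7 y [-5.1  5.8] x [3.8, 6.1, 6.3, 6.1, 6.3, 6.8, 6.4]
258 304 329 z 47.4 y [-6.1  7.4] x [2.2, 5.4, 6.4, 6.3, 6.3, 6.4, 6.5, 5.6, 2.1]
262 302 331 z 42.5 y [-7.2  8.5] x [-0.1, 3.5, 6.5, 6.5, 6.5, 6.3, 6.1, 6.1, 5.0, 1.8]
266 301 331 z 36.3 y [-7.6  8.2] x [-0.7, 2.5, 5.5, 6.7, 6.1, 6.5, 6.1, 6.3, 5.2, 2.2]
270 301 331 z 29.4 y [-7.3  8. ] x [-0.1, 3.4, 5.7, 6.7, 6.4, 6.6, 6.2, 6.2, 6.3, 3.8, 0.4]
274 301 332 z 20.2 y [-7.   8.4] x [0.3, 2.9, 6.3, 9.2, 9.6, 10.0, 9.5, 9.0, 6.5, 3.9, 1.1]
278 290 343 z 0.4 y [-10.1  11.4] x [10.6, 11.4, 11.7, 11.4, 11.3, 11.4, 11.7, 11.7, 11.6, 11.4, 11.5, 11.2, 11.3, 11.0, 11.2, 10.9, 11.4, 11.3]
{'t': 7.95, 'eef_pos': [0.4511, -0.201, 0.2254], 'ee_rot': [-3.1415, 0.0001, 0.7771], 'force': [0.1782, -0.7264, -1.3338], 'width': 0.0236}
[-0.02   0.058 -0.378 -0.    -1.135  2.368]
```

Depth confirms that a shank flat faces tool x. I turn to yaw 20°, move over the socket and stop just above the cover.

```bash
python3 -m crank '[[0,[0,0,0],[0,0,0.142]],[0,[0,0,0],[0,0,0.142]],[0,[0,0,0],[0,0,0.143]],[0,[3,-1.5,0],[0,0,0]],[0,[3,-1.5,2],[0,0,0]],[0,[2.08,-1.37,2.5],[0,0,0]],[0,[0,0,3],[0,0,0]],[0,[0,0,2],[0,0,0]],[0,[0,0,0],[0,0,0]],[0,[0,0,0],[0,0,0]],[0,[0,0,0],[0,0,0]]]'
python3 - <<'E'
from look import *
s=st()
ims=[]
for c,n in(('wrist','key_tip'),('scene','key_tip'),('side','key_tip')):
    p,d=optics.grab_frame(c); ims.append(p)
    for r in spot_point(c,n)[:1]: print(c,np.round(r['uv'],1),r['conf'],np.round(at_z(c,r['uv'],s['eef_pos'][2]-.0655,s),4))
a=cv2.resize(ims[1][250:420,320:550],(400,300)); b=cv2.resize(ims[2][170:290,240:400],(400,300)); 
save('g.png',np.vstack([np.hstack([a,b]),cv2.resize(ims[0][150:330,200:440],(800,300))]))
E
```

```text
t: 9.05
eef_pos: [0.513, -0.1323, 0.132]
ee_rot: [3.141, -0.002, 0.351]
force: [-0.4, -0.9, -1.3]
width: 0.0237
{'t': 9.05, 'eef_pos': [0.513, -0.1323, 0.132], 'ee_rot': [3.1406, -0.0021, 0.3511], 'force': [-0.3739, -0.8794, -1.2882], 'width': 0.0237}
wrist [316.4 262.4] 0.66 [ 0.5113 -0.1339  0.0665]
scene [420.7 335.5] 0.78 [ 0.5147 -0.1291  0.0665]
side [325.2 213.3] 0.66 [ 0.5116 -0.1443  0.0665]
```

View pics/g.png

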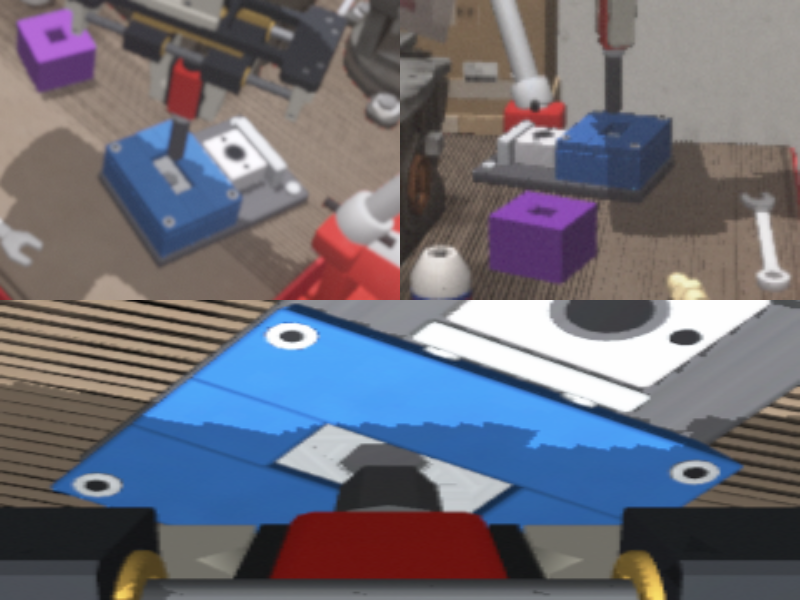

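Tip and socket line up in the wrist view (key at full-frame ~(316,262), socket just ahead). I lower gently, checking force.

```bash
python3 -m crank '[[0,[-0.06,0,1],[0,0,0]],[0,[0,0,1],[0,0,0]],[0,[0,0,0.7],[0,0,0]],[0,[0,0,0],[0,0,0]],[0,[0,0,0],[0,0,0]]]'; python3 -m crank '[[0,[0,0,0.2],[0,0,0]],[0,[0,0,0],[0,0,0]]]';python3 -m crank '[[0,[0,0,0.15],[0,0,0]],[0,[0,0,0],[0,0,0]]]';python3 -m crank '[[0,[0,0,0.15],[0,0,0]],[0,[0,0,0],[0,0,0]]]'; python3 -c "
from h import *
st()"
```

```text
t: 9.85
eef_pos: [0.5113, -0.1325, 0.1031]
ee_rot: [-3.142, 0.001, 0.351]
force: [1.1, 1.1, -1.9]
width: 0.0239
t: 10.05
eef_pos: [0.5115, -0.1324, 0.1016]
ee_rot: [-3.142, -0.0, 0.351]
force: [0.6, 0.3, -1.4]
width: 0.0243
t: 10.25
eef_pos: [0.5114, -0.1324, 0.1]
ee_rot: [-3.142, -0.0, 0.351]
force: [0.1, 0.1, -1.3]
width: 0.0239
t: 10.45
eef_pos: [0.5114, -0.1324, 0.0984]
ee_rot: [-3.142, 0.0, 0.351]
force: [-0.3, 0.2, -1.6]
width: 0.0236
{'t': 10.45, 'eef_pos': [0.5114, -0.1324, 0.0984], 'ee_rot': [-3.1415, 0.0002, 0.3512], 'force': [-0.3461, 0.2132, -1.5669], 'width': 0.0236}
```

```bash
for i in 1 2; do python3 -m crank '[[0,[0,0,0.15],[0,0,0]],[0,[0,0,0],[0,0,0]]]'|grep -E 'pos|force'; done
```

```text
eef_pos: [0.5114, -0.1324, 0.0969]
force: [-0.6, -0.2, -1.4]
eef_pos: [0.5113, -0.1324, 0.0954]
force: [0.1, -0.2, -1.5]
```

```bash
python3 -m crank '[[0,[0,0,0.2],[0,0,0]],[0,[0,0,0],[0,0,0]]]'|grep -E 'pos|force';  python3 -m crank '[[0,[0,0,0.2],[0,0,0]],[0,[0,0,0],[0,0,0]]]'|grep -E 'pos|force'; python3 -m crank '[[0,[0,0,0.15],[0,0,0]],[0,[0,0,0],[0,0,0]]]'|grep -E 'pos|force'
```

```text
eef_pos: [0.5113, -0.1324, 0.0933]
force: [0.4, 0.2, -1.5]
eef_pos: [0.5113, -0.1324, 0.0913]
force: [0.6, 0.1, -1.8]
eef_pos: [0.5114, -0.1324, 0.0898]
force: [-1.4, 0.0, -2.9]
```

```bash
python3 -m crank '[[0,[0,0,0.1],[0,0,0]],[0,[0,0,0],[0,0,0]],[0,[0,0,0],[0,0,0]],[0,[0,0,0],[0,0,0]]]'|grep -E 'pos|force'; python3 -m crank '[[0,[0,0,0],[0,0,0.05]],[0,[0,0,0],[0,0,0.05]],[0,[0,0,0],[0,0,0.1]],[0,[0,0,0],[0,0,0.1]],[0,[0,0,0],[0,0,0]]]'; python3 -c "
from h import *
s=arm.get_state();print(s['moment'],s['q'])"
```

```text
eef_pos: [0.5115, -0.1324, 0.0891]
force: [0.8, 0.4, -1.9]
t: 12.35
eef_pos: [0.5112, -0.1323, 0.089]
ee_rot: [-3.141, 0.0, 0.05]
force: [-0.9, 0.8, -1.4]
width: 0.024
[0.39474487 0.39722459 0.02032387] [ 1.18370283e-01  2.53975093e-01 -4.90240399e-01 -3.42537376e-04
 -8.27045533e-01  1.50233469e+00]
```

```bash
python3 -m crank '[[0,[0,0,0],[0,0,0.12]],[0,[0,0,0],[0,0,0.12]],[0,[0,0,0],[0,0,0.12]]]'|grep -E 'rot|force'; python3 -c "
from h import *
s=arm.get_state();print(np.round(s['moment'],3))"; python3 -m crank '[[0,[0,0,0],[0,0,0.12]],[0,[0,0,0],[0,0,0.12]],[0,[0,0,0],[0,0,0.12]]]'|grep -E 'rot|force'; python3 -c "
from h import *
s=arm.get_state();print(np.round(s['moment'],3))
s,p,d=(s,)+optics.grab_frame('scene')
save('h.png',cv2.resize(p[230:430,320:560],(720,600)))"
```

```text
ee_rot: [3.142, 0.001, -0.31]
force: [-0.9, 1.1, -1.2]
[0.566 0.438 0.077]
ee_rot: [3.141, 0.001, -0.67]
force: [-1.7, 0.8, -1.6]
[0.638 0.453 0.071]
```

View pics/h.png

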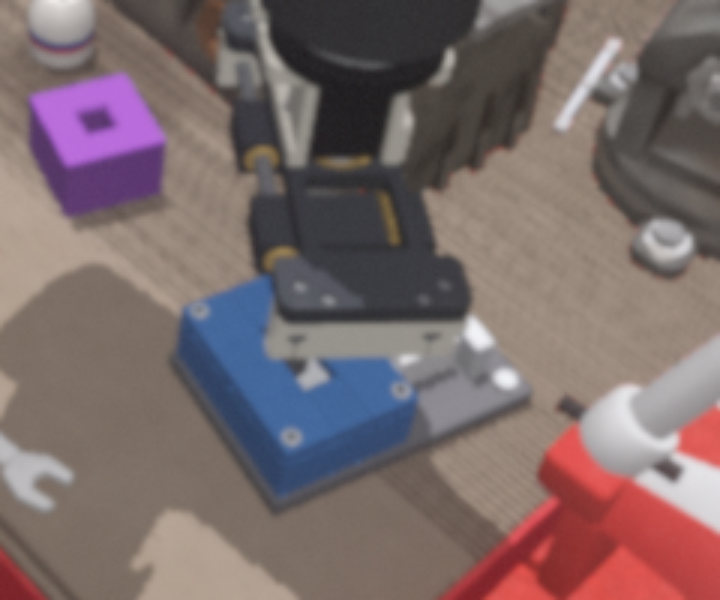

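```bash
python3 -m crank '[[0,[0,0,0.1],[0,0,0]],[0,[0,0,0],[0,0,0]]]'|grep -E 'pos|force';python3 -m crank '[[0,[0,0,0.1],[0,0,0]],[0,[0,0,0],[0,0,0]]]'|grep -E 'pos|force';python3 -m crank '[[0,[0,0,0.1],[0,0,0]],[0,[0,0,0],[0,0,0]],[0,[0,0,0],[0,0,0]]]'|grep -E 'pos|force'
```

```text
eef_pos: [0.5112, -0.1323, 0.088]
force: [-2.1, 2.7, 0.5]
eef_pos: [0.5113, -0.1323, 0.087]
force: [-3.1, 3.1, 2.4]
eef_pos: [0.5113, -0.1324, 0.0861]
force: [-2.9, 2.5, 4.2]
```

The socket floor was felt at TCP z ≈ 0.088, as predicted, so the key is fully seated. I back off and keep turning.

```bash
python3 -m crank '[[0,[0,0,-0.2],[0,0,0]],[0,[0,0,0],[0,0,0]],[0,[0,0,0],[0,0,0.12]],[0,[0,0,0],[0,0,0.12]],[0,[0,0,0],[0,0,0.12]],[0,[0,0,0],[0,0,0.12]],[0,[0,0,0],[0,0,0.12]],[0,[0,0,0],[0,0,0.12]],[0,[0,0,0],[0,0,0.12]],[0,[0,0,0],[0,0,0.12]]]'
cat > m.py <<'E'
from h import *
s=arm.get_state();print(np.round(s['moment'],3),np.round(s['ee_rot'],3),np.round(s['force'],1))
E
python3 m.py; python3 -m crank '[[0,[0,0,0],[0,0,0.12]],[0,[0,0,0],[0,0,0.12]]]'>/dev/null;python3 m.py;python3 -m crank '[[0,[0,0,0],[0,0,0.12]]]'>/dev/null;python3 m.py
```

```text
t: 14.7
eef_pos: [0.5113, -0.1323, 0.0879]
ee_rot: [3.141, 0.0, -1.634]
force: [-3.3, 2.8, 1.4]
width: 0.0239
[1.533 1.345 0.055] [ 3.141  0.    -1.634] [-3.3  2.8  1.4]
[1.603 1.264 0.06 ] [ 3.141  0.    -1.874] [-3.1  2.8  2. ]
[1.564 1.256 0.067] [ 3.141  0.    -1.994] [-2.8  3.4 -0.3]
```

```bash
for i in 1 2 3; do python3 -m crank '[[0,[0,0,0],[0,0,0.05]],[0,[0,0,0],[0,0,0]]]'>/dev/null;python3 m.py; done
```

```text
[1.633 1.273 0.054] [ 3.141  0.    -2.039] [-2.8  3.4  1.4]
[1.769 1.381 0.03 ] [ 3.141 -0.    -2.088] [-3.6  3.8  1.4]
[1.782 1.396 0.058] [ 3.141 -0.    -2.138] [-3.7  3.7  1.5]
```

```bash
for i in 1 2 3 4; do python3 -m crank '[[0,[0,0,0],[0,0,0.06]],[0,[0,0,0],[0,0,0]]]'>/dev/null;python3 m.py; done
```

```text
[1.791 1.339 0.12 ] [ 3.141  0.    -2.198] [-3.5  2.5  1.6]
[1.801 1.333 0.067] [ 3.141 -0.    -2.258] [-3.7  4.1  1.4]
[1.801 1.336 0.109] [ 3.141  0.    -2.318] [-2.8  4.   0.3]
[1.835 1.294 0.114] [ 3.141  0.    -2.378] [-3.   3.9  1.5]
```

```bash
for i in 1 2 3 4; do python3 -m crank '[[0,[0,0,0],[0,0,0.05]],[0,[0,0,0],[0,0,0]]]'>/dev/null;python3 m.py; done
```

```text
[1.851 1.309 0.158] [ 3.141 -0.    -2.428] [-3.1  2.6  1. ]
[1.806 1.266 0.155] [ 3.141 -0.    -2.478] [-3.5  3.9  0.7]
[1.82  1.319 0.18 ] [ 3.141 -0.    -2.528] [-3.5  4.4  0.6]
[1.853 1.289 0.176] [ 3.141 -0.    -2.577] [-3.   4.1  0.9]
```

```bash
for i in 1 2 3 4; do python3 -m crank '[[0,[0,0,0],[0,0,0.05]],[0,[0,0,0],[0,0,0]]]'>/dev/null;python3 m.py; done
```

```text
[1.787 1.237 0.143] [ 3.141 -0.    -2.628] [-4.1  3.5  0.2]
[1.788 1.181 0.15 ] [ 3.141 -0.    -2.678] [-2.7  3.   1.3]
[1.778 1.272 0.106] [ 3.141 -0.    -2.728] [-3.7  3.8  1.6]
[1.828 1.201 0.15 ] [ 3.141 -0.    -2.778] [-3.1  4.2  0.8]
```

Run:
```python
from h import *
s=st(); p,d=optics.grab_frame('wrist'); np.savez('/tmp/w3.npz',p=p,d=d)
m=cmod('wrist');Tt=np.array(m['T_tool_cam']);K=np.array(m['K'])
def tool(u,v): 
    dd=d[v,u];return Tt[:3,:3]@np.array([(u-K[0,2])/K[0,0]*dd,-(v-K[1,2])/K[1,1]*dd,-dd])+Tt[:3,3]
for v in (266,270,280,290,300):
    us=[u for u in range(285,350) if 0<d[v,u]<.26]
    P=np.array([tool(u,v) for u in us])*1000
    i=abs(P[:,1])<9
    print(v,'y',np.round([P[0,1],P[-1,1]],1),'x',np.round(P[::5,0],1).tolist(),'slope',np.polyfit(P[i,1],P[i,0],1)[0])
save('i.png',p)
```

```text
{'t': 18.0, 'eef_pos': [0.5114, -0.1323, 0.0879], 'ee_rot': [3.1414, -0.0001, -2.7776], 'force': [-3.0723, 4.2186, 0.7693], 'width': 0.0238}
266 y [-17.5  15.3] x [0.8, 0.4, 0.9, 0.8, 4.9, 7.7, 8.0, 7.9, 7.5, 2.9, 0.5, 5.2, 5.4] slope -0.16170841094559865
270 y [-17.   15.2] x [0.7, -1.5, -1.8, -1.7, 5.3, 7.9, 7.6, 7.6, 7.7, 3.4, -1.4, -1.6, 2.9] slope -0.285330422891311
280 y [-16.5  16.6] x [-2.0, 12.2, 12.4, 12.6, 13.3, 13.0, 12.7, 13.1, 13.0, 12.9, 12.6, 12.6, -7.5] slope -0.0047447609278711295
290 y [-13.1  11.7] x [10.2, 12.4, 12.8, 13.0, 12.8, 12.5, 12.8, 12.9, 12.5, 13.1, 12.9, 12.7, 12.3] slope 0.008109669266749248
300 y [-12.2  10.9] x [11.3, 12.5, 12.5, 12.7, 12.7, 12.7, 12.8, 12.4, 12.6, 12.5, 12.8, 13.2, 11.9] slope -0.0010013925730015805
```

View pics/i.png

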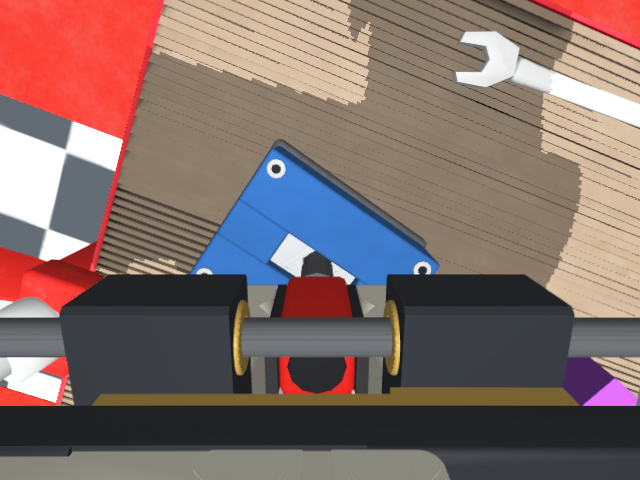

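```bash
python3 -m crank '[[0,[0,0,0],[0,0,-0.08]],[0,[0,0,-1],[0,0,0]],[0,[0,0,-1.5],[0,0,0]],[0,[0,0,-3],[0,0,0]],[0,[0,0,-4],[0,0,0]],[0,[0,0,-4],[0,0,0]],[0,[0,0,-3],[0,0,0]],[0,[0,0,0],[0,0,0]],[0,[0,0,0],[0,0,0]]]'
python3 - <<'E'
from h import *
s=st(); print(np.round(s['q'],3)); p,d=optics.grab_frame('wrist'); np.savez('/tmp/w4.npz',p=p,d=d,pos=s['eef_pos'],rot=s['ee_rot'])
save('j.png',cv2.resize(p[100:280,200:440],(800,600),interpolation=cv2.INTER_CUBIC))
E
```

```text
t: 18.95
eef_pos: [0.5121, -0.1327, 0.2544]
ee_rot: [-3.14, 0.003, -2.699]
force: [0.1, -0.6, -2.5]
width: 0.0237
{'t': 18.95, 'eef_pos': [0.5121, -0.1327, 0.2544], 'ee_rot': [-3.1402, 0.0029, -2.6994], 'force': [0.1378, -0.6191, -2.533], 'width': 0.0237}
[ 0.118  0.097 -0.267  0.    -1.203 -1.247]
```

View pics/j.png

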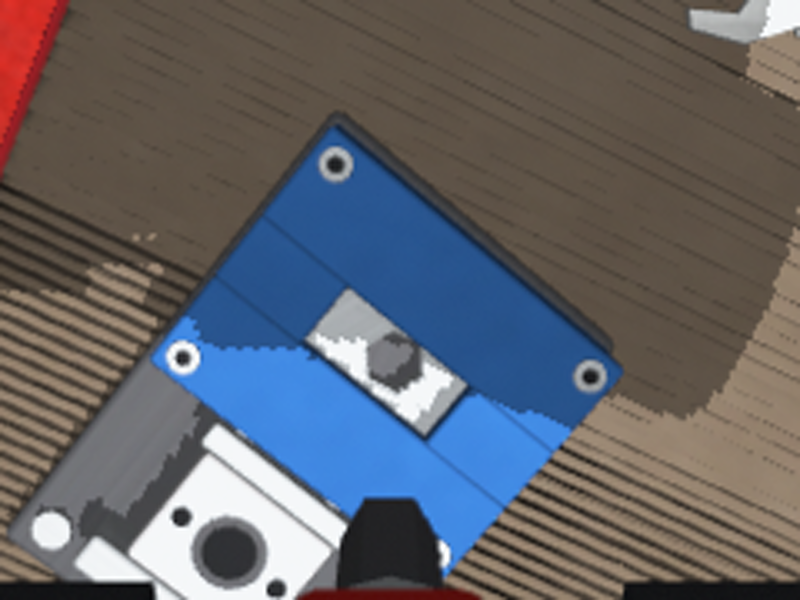

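```bash
cat > hexf.py <<'E'
from h import *
def inside(q,x,y,a,af):
    k=a+np.arange(3)*np.pi/3; n=np.c_[np.cos(k),np.sin(k)]
    return (np.abs((q-[x,y])@n.T)<af/2).all(1)
def run(f,s):
    z=np.load(f);p=z['p'];d=z['d']
    hsv=cv2.cvtColor(p,cv2.COLOR_RGB2HSV); b=(hsv[...,0]>95)&(hsv[...,0]<125)&(hsv[...,1]>120)&(d>0)
    K=np.argwhere((d>0)&(d<.42)); K=K[K[:,0]<(258 if 'w4' in f else 245)]
    P=np.array([at_d('wrist',(u,v),d[v,u],s) for v,u in K]); bb=b[K[:,0],K[:,1]]
    Q=P[bb&(P[:,2]>.043)&(P[:,2]<.06)]; r=cv2.minAreaRect((Q[:,:2]*1000).astype(np.float32)); print(r,np.median(Q[:,2]))
    c=np.array([.5105,-.1354]); c=np.array(r[0])/1000; ang=r[2] if r[1][0]>r[1][1] else r[2]+90; th=np.radians((ang-90+45)%90-45)
    Rf=np.array([[np.cos(th),-np.sin(th)],[np.sin(th),np.cos(th)]])
    f=(P[:,:2]-c)@Rf*1000
    near=(abs(f[:,0])<12)&(abs(f[:,1])<24)&(P[:,2]<.042)
    G=np.array([at_z('wrist',(u,v),.036,s)[:2] for v,u in K[near]]); G=(G-c)@Rf*1000; lab=P[near,2]<.0335
    G0=G[lab]
    def cost(x,y,a,af): return (inside(G,x,y,a,af)!=lab).sum()
    x0,y0=G0.mean(0); best=[]
    for a in range(-60,0,3):
        best.append((min(cost(x,y,np.radians(a),15.8) for x in np.arange(x0-1,x0+1.1,.25) for y in np.arange(y0-1,y0+1.1,.25)),a))
    print('mean',x0,y0,len(G0),[(int(c_),a) for c_,a in best])
    # profile along fixture x of heights for jaw/part/rail, |y|<8..20
    sel=(f[:,0]>36)&(f[:,0]<125)&(abs(f[:,1])<24)&(abs(f[:,1])>8)
    xs=np.arange(36,125,1.)
    print([(int(x),int(round(np.median(P[m,2])*1000))) for x in xs if (m:=sel&(abs(f[:,0]-x)<.5)).sum()>2])
s=dict(eef_pos=[.4511,-.2010,.2254],ee_rot=[-3.1415,0,.7771]); run('/tmp/w2.npz',s)
z=np.load('/tmp/w4.npz'); run('/tmp/w4.npz',dict(eef_pos=z['pos'],ee_rot=z['rot']))
E
python3 hexf.py
```

```text
((511.3558654785156, -133.35336303710938), (99.92900085449219, 77.81770324707031), 76.14999389648438) 0.05079749193718133
mean 0.0761439516901961 2.389943490226174 319 [(55, -60), (56, -57), (55, -54), (54, -51), (53, -48), (50, -45), (49, -42), (48, -39), (44, -36), (44, -33), (41, -30), (41, -27), (43, -24), (42, -21), (43, -18), (41, -15), (45, -12), (50, -9), (53, -6), (55, -3)]
[(36, 51), (37, 51), (38, 51), (39, 50), (41, 35), (42, 35), (43, 35), (44, 35), (45, 35), (46, 35), (47, 35), (48, 35), (49, 34), (50, 31), (51, 36), (52, 37), (53, 37), (54, 37), (55, 37), (56, 37), (57, 37), (58, 37), (59, 37), (60, 37), (61, 37), (62, 37), (63, 37), (64, 37), (65, 37), (66, 37), (67, 37), (68, 37), (69, 37), (70, 37), (71, 37), (72, 37), (73, 37), (74, 37), (75, 37), (76, 37), (77, 37), (78, 37), (79, 37), (80, 37), (81, 37), (82, 37), (83, 37), (84, 37), (85, 37), (86, 37), (87, 37), (88, 37), (89, 35), (90, 14), (91, 32), (92, 37), (93, 38), (94, 38), (95, 38), (96, 38), (97, 38), (98, 38), (99, 38), (100, 38), (101, 38), (102, 38), (103, 37), (108, 20), (109, 19), (111, 14), (112, 
[... 280 characters left out ...]
2 [(22, -60), (19, -57), (15, -54), (15, -51), (14, -48), (19, -45), (21, -42), (22, -39), (20, -36), (24, -33), (27, -30), (28, -27), (30, -24), (30, -21), (31, -18), (31, -15), (31, -12), (29, -9), (25, -6), (23, -3)]
[(36, 50), (37, 50), (38, 50), (39, 49), (44, 32), (45, 33), (46, 34), (47, 35), (48, 34), (49, 34), (50, 34), (51, 34), (52, 34), (53, 35), (54, 35), (55, 36), (56, 36), (57, 36), (58, 35), (59, 36), (60, 36), (61, 36), (62, 35), (63, 35), (64, 35), (65, 35), (66, 36), (67, 35), (68, 36), (69, 36), (70, 35), (71, 35), (72, 36), (73, 36), (74, 35), (75, 35), (76, 35), (77, 35), (78, 26), (79, 25), (80, 26), (81, 13), (82, 13), (83, 12), (84, 13), (86, 11), (88, 12), (90, 12)]
```

The hexagon now sits at about −51°, so the screw is at about 171° (2.98 rad, at the stop), and the jaw moved about 4 mm. I still need to check that the gap between part and rail has closed.

Run:
```python
from h import *
def prof(f,s,rmax,c,th,ylo,yhi):
    z=np.load(f);d=z['d'];K=np.argwhere((d>0)&(d<.42));K=K[K[:,0]<rmax]
    P=np.array([at_d('wrist',(u,v),d[v,u],s) for v,u in K]);Rf=np.array([[np.cos(th),-np.sin(th)],[np.sin(th),np.cos(th)]])
    F=(P[:,:2]-c)@Rf*1000
    for y in range(ylo,yhi,4):
        m=(abs(F[:,1]-y)<2)&(F[:,0]>36)&(F[:,0]<106); o=F[m,0].argsort()
        print(y,' '.join('%d:%d'%(a,b) for a,b in zip(F[m,0][o],P[m,2][o]*1000))[:900] if 0 else [(int(x),int(P[m&(abs(F[:,0]-x)<.6),2].min()*1000)) for x in range(38,104) if (m&(abs(F[:,0]-x)<.6)).any() and P[m&(abs(F[:,0]-x)<.6),2].min()<.0335])
prof('/tmp/w2.npz',dict(eef_pos=[.4511,-.2010,.2254],ee_rot=[-3.1415,0,.7771]),245,np.array([.51136,-.13335]),np.radians(-13.9),-22,24)
z=np.load('/tmp/w4.npz');print()
prof('/tmp/w4.npz',dict(eef_pos=z['pos'],ee_rot=z['rot']),274,np.array([.51015,-.1353]),np.radians(-14),-22,24)
```

```text
-22 [(44, 33), (51, 24), (52, 23), (53, 12), (54, 12), (55, 12), (56, 12), (57, 12), (58, 13), (59, 11), (60, 12), (61, 12), (62, 11), (63, 12), (64, 12), (65, 12), (66, 12), (67, 12), (68, 11), (69, 13), (70, 12), (71, 12), (72, 12), (73, 12), (74, 11), (75, 12), (76, 12), (77, 12), (78, 13), (79, 13), (80, 12), (81, 11), (82, 11), (83, 12), (84, 12), (85, 13), (86, 12), (87, 12), (88, 12), (89, 10), (90, 11), (91, 12), (92, 13)]
-18 [(42, 33), (43, 33), (50, 27), (51, 27), (91, 27), (92, 27)]
-14 [(42, 32), (50, 26), (51, 25), (91, 27), (92, 26)]
-10 [(41, 33), (49, 32), (50, 27), (51, 27), (91, 28), (92, 27)]
-6 [(41, 32), (42, 32), (50, 27), (51, 29), (91, 27), (92, 27)]
-2 [(41, 33), (50, 26), (51, 26), (91, 28), (92, 28)]
2 [(41, 33), (42, 33), (50, 26), (51, 26), (91, 28), (92, 29)]
6 [(41, 32), (50, 26), (51, 26), (91, 28), (92, 26)]
10 [(42, 33), (49, 32), (50, 26), (51, 30), (90, 33), (91, 28), (92, 25)]
14 [(41, 31), (42, 31), (50, 26), (51, 28), (91, 26), (92, 26)]
18 [(50, 27), (51, 27), (91, 26), (92, 26)]
22 [(41, 32), (42, 32), (49, 33), (50, 27), (51, 30), (91, 26), 
[... 529 characters left out ...]
 28), (46, 33), (48, 32), (51, 32), (52, 32), (53, 33), (60, 33), (61, 33)]
-10 [(44, 30), (45, 25), (48, 32), (49, 32), (52, 32), (55, 33), (56, 33), (87, 33)]
-6 [(44, 27), (45, 27), (46, 33), (49, 32), (51, 33), (52, 33), (53, 31), (82, 33), (83, 33)]
-2 [(44, 27), (45, 27), (48, 32), (50, 33)]
2 [(44, 27), (45, 25), (46, 32), (49, 33), (52, 32), (53, 33)]
6 [(44, 28), (45, 27), (52, 33), (53, 32)]
10 [(44, 26), (45, 26), (46, 32), (48, 32), (49, 32), (50, 33), (51, 33)]
14 [(44, 27), (45, 27), (46, 33), (47, 33), (48, 33), (49, 33), (52, 32), (53, 32)]
18 [(44, 27), (45, 27), (47, 33), (49, 33), (52, 32), (53, 33)]
22 [(44, 26), (45, 26), (47, 33), (48, 33), (50, 33), (52, 33), (53, 32)]
```

The part-to-jaw and part-to-rail gaps have both closed, and the screw is at its stop. Next I check the key's seat in the hand before returning it.

Run:
```python
from h import *
m=cmod('wrist');Tt=np.array(m['T_tool_cam']);K=np.array(m['K'])
for f in('/tmp/w2.npz','/tmp/w4.npz'):
    d=np.load(f)['d']
    def tool(u,v): 
        dd=d[v,u];return Tt[:3,:3]@np.array([(u-K[0,2])/K[0,0]*dd,-(v-K[1,2])/K[1,1]*dd,-dd])+Tt[:3,3]
    for v in range(247,300,4):
        us=[u for u in range(285,350) if 0<d[v,u]<.225+.03*(v<280)]
        if len(us)>8:
            P=np.array([tool(u,v) for u in us])*1000; 
            print(v,len(us),'z %.1f ymid %.1f w %.1f xflat %.1f'%(P[:,2].mean(),(P[0,1]+P[-1,1])/2,P[-1,1]-P[0,1],np.median(P[abs(P[:,1]-.4)<3,0])))
    print()
```

```text
251 18 z 57.3 ymid -0.7 w 9.2 xflat 7.7
255 22 z 51.1 ymid -0.8 w 11.4 xflat 7.8
259 27 z 46.1 ymid -1.1 w 14.1 xflat 7.7
263 30 z 40.6 ymid -0.7 w 15.6 xflat 7.7
267 31 z 34.2 ymid -1.1 w 15.7 xflat 7.9
271 32 z 28.4 ymid -0.7 w 15.8 xflat 7.8
275 32 z 17.6 ymid -1.1 w 15.8 xflat 10.7
279 55 z -0.7 ymid -1.1 w 21.8 xflat 12.8
283 59 z -4.9 ymid -1.1 w 23.5 xflat 12.7
287 65 z -8.9 ymid -0.6 w 25.3 xflat 12.8
291 65 z -13.4 ymid -0.7 w 24.6 xflat 12.7
295 65 z -17.3 ymid -0.6 w 24.0 xflat 12.8
299 64 z -21.1 ymid -0.5 w 23.3 xflat 12.8

251 17 z 56.8 ymid -0.5 w 8.6 xflat 7.9
255 22 z 50.9 ymid -0.8 w 11.4 xflat 7.8
259 28 z 46.5 ymid -0.8 w 14.8 xflat 7.8
263 30 z 40.2 ymid -0.8 w 15.6 xflat 8.0
267 30 z 33.6 ymid -0.8 w 15.0 xflat 7.8
271 31 z 28.1 ymid -0.8 w 15.7 xflat 7.9
275 32 z 16.0 ymid -0.8 w 15.2 xflat 11.0
279 56 z -0.9 ymid -0.8 w 22.2 xflat 12.8
283 58 z -5.3 ymid -0.9 w 22.8 xflat 12.8
287 65 z -9.0 ymid -0.7 w 25.4 xflat 12.7
291 64 z -13.4 ymid -0.7 w 24.6 xflat 12.8
295 64 z -17.4 ymid -0.7 w 24.0 xflat 12.8
299 65 z -21.2 ymid -0.6 w 23.3 xflat 12.9
```

```bash
python3 -m crank '[[0,[0,0,0],[0,0,-0.14]],[0,[0,0,0],[0,0,-0.14]],[0,[0,0,0],[0,0,-0.14]],[0,[0,0,0],[0,0,-0.14]],[0,[0,0,0],[0,0,-0.14]],[0,[0,0,0],[0,0,-0.14]],[0,[0,0,0],[0,0,-0.14]],[0,[0,0,0],[0,0,-0.14]],[0,[0,0,0],[0,0,-0.14]],[0,[0,0,0],[0,0,-0.14]]]' >/dev/null; python3 -m crank '[[0,[0,0,0],[0,0,-0.14]],[0,[0,0,0],[0,0,-0.14]],[0,[0,0,0],[0,0,-0.14]],[0,[0,0,0],[0,0,-0.14]],[0,[0,0,0],[0,0,-0.14]],[0,[0,0,0],[0,0,-0.14]],[0,[0,0,0],[0,0,-0.14]],[0,[0,0,0],[0,0,-0.117]],[0,[0,0,0],[0,0,0]]]'; python3 -m crank '[[0,[-0.6,-2.2,0],[0,0,0]],[0,[-1.1,-4.2,0],[0,0,0]],[0,[-1.1,-4.2,0],[0,0,0]],[0,[-1.1,-4.2,0],[0,0,0]],[0,[-1.1,-4.2,0],[0,0,0]],[0,[-1.1,-4.2,0],[0,0,0]],[0,[-1.1,-4.2,0],[0,0,0]],[0,[-1.1,-4.2,0],[0,0,0]],[0,[-1.1,-4.2,0],[0,0,0]],[0,[-1.1,-4.2,0],[0,0,0]],[0,[-0.6,-2,0],[0,0,0]],[0,[0,0,0],[0,0,0]]]'; python3 -m crank '[[0,[0,0,0],[0,0,0]],[0,[0,0,0],[0,0,0]]]'; python3 -c "
from h import *
st()"
```

```text
t: 20.9
eef_pos: [0.5109, -0.1325, 0.2518]
ee_rot: [3.141, 0.002, -0.2]
force: [-0.4, -0.2, -1.5]
width: 0.0237
t: 22.1
eef_pos: [0.4864, 0.3036, 0.2516]
ee_rot: [3.14, 0.001, -0.202]
force: [-0.3, 0.1, -1.9]
width: 0.0239
t: 22.3
eef_pos: [0.4869, 0.3003, 0.2528]
ee_rot: [3.141, 0.0, -0.204]
force: [0.8, -1.4, -2.1]
width: 0.0238
{'t': 22.3, 'eef_pos': [0.4869, 0.3003, 0.2528], 'ee_rot': [3.1408, 0.0003, -0.2037], 'force': [0.7712, -1.3646, -2.0748], 'width': 0.0238}
```

```bash
python3 -m crank '[[0,[0.05,-0.07,3],[0,0,0]],[0,[0,0,4],[0,0,0]],[0,[0,0,3.5],[0,0,0]],[0,[0,0,2.5],[0,0,0]],[0,[0,0,0],[0,0,0]],[0,[0,0,0],[0,0,0]]]'; python3 -m crank '[[0,[0,0,0.5],[0,0,0]],[0,[0,0,0.5],[0,0,0]],[0,[0,0,0],[0,0,0]]]'; python3 -m crank '[[0,[0,0,0.3],[0,0,0]],[0,[0,0,0.3],[0,0,0]],[0,[0,0,0],[0,0,0]]]'
```

```text
t: 22.9
eef_pos: [0.4882, 0.3012, 0.1238]
ee_rot: [3.141, -0.0, -0.203]
force: [-0.0, -0.3, -0.7]
width: 0.0236
t: 23.2
eef_pos: [0.4875, 0.3019, 0.1132]
ee_rot: [-3.141, -0.0, -0.202]
force: [0.7, -0.8, -2.0]
width: 0.0236
t: 23.5
eef_pos: [0.4873, 0.3018, 0.1066]
ee_rot: [3.141, 0.0, -0.202]
force: [-0.2, 0.4, -2.1]
width: 0.0237
```

```bash
python3 -m crank '[[0,[0,0.05,0.4],[0,0,0]],[0,[0,0,0.4],[0,0,0]],[0,[0,0,0],[0,0,0]]]'|grep -E 'pos|for'; python3 -m crank '[[0,[0,0,0.5],[0,0,0]],[0,[0,0,0.5],[0,0,0]],[0,[0,0,0.4],[0,0,0]],[0,[0,0,0],[0,0,0]]]'|grep -E 'pos|for'; python3 -m crank '[[0,[0,0,0.3],[0,0,0]],[0,[0,0,0.3],[0,0,0]],[0,[0,0,0.2],[0,0,0]],[0,[0,0,0],[0,0,0]]]'|grep -E 'pos|for'
```

```text
eef_pos: [0.4871, 0.3011, 0.0983]
force: [0.4, 0.6, -1.8]
eef_pos: [0.4872, 0.3012, 0.0842]
force: [-0.4, 0.1, -2.2]
eef_pos: [0.4873, 0.3013, 0.0767]
force: [0.5, -0.1, -1.5]
```

Smooth entry. I go down the last mm, open and retreat.

```bash
python3 -m crank '[[0,[0,0,0.08],[0,0,0]],[0,[0,0,0],[0,0,0]],[20,[0,0,0],[0,0,0]],[35,[0,0,0],[0,0,0]],[60,[0,0,0],[0,0,0]],[80,[0,0,0],[0,0,0]],[80,[0,0,0],[0,0,0]],[80,[0,0,0],[0,0,0]],[80,[0,0,0],[0,0,0]]]'; python3 -m crank '[[80,[0,0,-1],[0,0,0]],[80,[0,0,-3],[0,0,0]],[80,[0,0,-4],[0,0,0]],[80,[0,0,-4],[0,0,0]],[80,[-2,0,-4],[0,0,0]],[80,[-4,0,-3],[0,0,0]],[80,[-1,0,0],[0,0,0]],[80,[0,0,0],[0,0,0]],[80,[0,0,0],[0,0,0]]]'
python3 - <<'E'
from h import *
s=st();p,d=optics.grab_frame('wrist')
K=np.argwhere((d>0)&(d<.45)); K=K[(K[:,0]<250)]
P=np.array([at_d('wrist',(u,v),d[v,u],s) for v,u in K]); near=np.hypot(P[:,0]-.4875,P[:,1]-.3015)
for lo,hi,r in((.105,.14,.03),(.035,.055,.06)):
    q=P[(P[:,2]>lo)&(P[:,2]<hi)&(near<r)]; print(len(q),np.median(q[:,2]),cv2.minAreaRect((q[:,:2]*1000).astype(np.float32)))
p2,_=optics.grab_frame('scene');p3,_=optics.grab_frame('side')
save('k.png',np.hstack([cv2.resize(p2[150:300,170:370],(400,300)),cv2.resize(p3[240:390,230:430],(400,300))]))
E
```

```text
t: 25.5
eef_pos: [0.4875, 0.3015, 0.0763]
ee_rot: [-3.142, -0.0, -0.202]
force: [0.4, 0.0, -0.3]
width: 0.0648
t: 26.4
eef_pos: [0.4186, 0.3153, 0.2663]
ee_rot: [-3.142, 0.0, -0.201]
force: [-0.0, 0.4, -0.7]
width: 0.0705
{'t': 26.4, 'eef_pos': [0.4186, 0.3153, 0.2663], 'ee_rot': [-3.1416, 0.0001, -0.201], 'force': [-0.0381, 0.3663, -0.7247], 'width': 0.0705}
1151 0.12026926158258139 ((487.4063415527344, 300.25408935546875), (23.626314163208008, 23.963897705078125), 78.01078033447266)
3976 0.04383143474493764 ((487.9233703613281, 300.9801330566406), (61.99424743652344, 61.97502899169922), 66.88694763183594)
```

View pics/k.png

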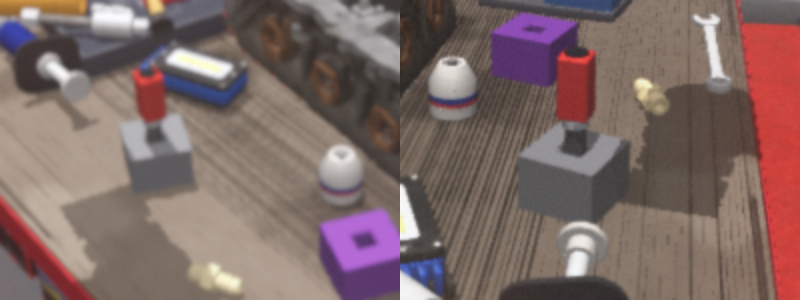

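The key is back: cap top at z 0.120, centred within 1 mm of the stand. With time left, I take a closer, unobstructed reading of the screw.

```bash
python3 -m crank '[[80,[0.6,2.2,0],[0,0,0]],[80,[1.2,4,0],[0,0,0]],[80,[1.2,4,0],[0,0,0]],[80,[1.2,4,0],[0,0,0]],[80,[1.2,4,0],[0,0,0]],[80,[1.2,4,0],[0,0,0]],[80,[1.2,4,0],[0,0,0]],[80,[1.2,4,0.5],[0,0,0]],[80,[1.2,4,2],[0,0,0]],[80,[1.2,4,2],[0,0,0]],[80,[1.4,4.1,2],[0,0,0]],[80,[0,0,0],[0,0,0]]]' ; python3 -m crank '[[80,[0,0,0],[0,0,0]],[80,[0,0,0],[0,0,0]]]'>/dev/null
cat > final.py <<'E'
from h import *
s=st();p,d=optics.grab_frame('wrist')
hsv=cv2.cvtColor(p,cv2.COLOR_RGB2HSV); b=(hsv[...,0]>95)&(hsv[...,0]<125)&(hsv[...,1]>120)
K=np.argwhere((d>0)&(d<.42)); K=K[K[:,0]<268]
P=np.array([at_d('wrist',(u,v),d[v,u],s) for v,u in K]); bb=b[K[:,0],K[:,1]]
Q=P[bb&(P[:,2]>.043)&(P[:,2]<.06)]; r=cv2.minAreaRect((Q[:,:2]*1000).astype(np.float32)); print(r)
c=np.array(r[0])/1000; th=np.radians(-14); Rf=np.array([[np.cos(th),-np.sin(th)],[np.sin(th),np.cos(th)]])
F=(P[:,:2]-c)@Rf*1000
near=(abs(F[:,0])<12)&(abs(F[:,1])<24)&(P[:,2]<.042)
G=np.array([at_z('wrist',(u,v),.036,s)[:2] for v,u in K[near]]); G=(G-c)@Rf*1000; lab=P[near,2]<.0335
x0,y0=G[lab].mean(0); print(x0,y0,lab.sum())
def cost(x,y,a):
    k=np.radians(a)+np.arange(3)*np.pi/3; n=np.c_[np.cos(k),np.sin(k)]
    return ((np.abs((G-[x,y])@n.T)<7.9).all(1)!=lab).sum()
print([(int(min(cost(x,y,a) for x in np.arange(x0-1,x0+1.1,.25) for y in np.arange(y0-1,y0+1.1,.25))),a) for a in range(-63,0,3)])
for y in(-16,-10,10,16):
    m=(abs(F[:,1]-y)<2)&(P[:,2]<.031)
    print(y,[int(x) for x in range(38,100) if (m&(abs(F[:,0]-x)<.6)).any()])
E
python3 final.py
```

```text
t: 27.75
eef_pos: [0.457, -0.1294, 0.1978]
ee_rot: [3.14, 0.006, -0.208]
force: [0.7, 0.4, 0.1]
width: 0.0702
{'t': 27.95, 'eef_pos': [0.4596, -0.1247, 0.2014], 'ee_rot': [3.1414, -0.0, -0.2022], 'force': [-0.1416, 0.234, 0.7135], 'width': 0.0705}
((510.2683410644531, -135.7887420654297), (99.49983215332031, 77.86326599121094), 75.97660827636719)
0.1744310933065044 2.8061951938076635 351
[(49, -63), (45, -60), (39, -57), (37, -54), (35, -51), (34, -48), (36, -45), (34, -42), (42, -39), (47, -36), (52, -33), (55, -30), (60, -27), (58, -24), (58, -21), (60, -18), (61, -15), (60, -12), (55, -9), (50, -6), (49, -3)]
-16 [41, 42, 43, 44]
-10 [41, 42, 43, 44, 45]
10 [42, 43, 44, 45]
16 [41, 42, 43, 44, 45]
```

```bash
python3 -c "
from h import *
st(); arm.job_done()"
```

```text
{'t': 28.0, 'eef_pos': [0.4598, -0.1242, 0.2017], 'ee_rot': [-3.1414, -0.0007, -0.2011], 'force': [0.5306, -0.0401, 0.309], 'width': 0.0702}
the job is handed in; nothing more can be done
```

I turned the screw up to its stop, put the key back in the grey stand and handed the job in at 28 s of the 67 s. I got no verdict.

**What I did**
- **Pick-up:** I took the red key from the grey stand and ignored the purple look-alike.
- **Finding the socket:** I found it with the wrist camera's depth image, about 2–3 mm along the slot, instead of feeling for it along the slot. The key dropped in without any search. Its seating was confirmed by touch: it met the socket floor at the expected height, with no more than about 6 N of press.
- **Turning:** I turned about 3.1 rad clockwise in a single grip, so no regripping was needed.

**Last checks**
- **Screw:** the hex now reads about 2.95–2.98 rad, give or take 0.05.
- **Jaw and part:** the jaw has moved about 4 mm, and the gaps from part to jaw and from part to rail have closed. I could not measure the jaw's pressing force directly.
- **Key:** it stands upright with its top at 0.120 m, within about 1 mm of the stand's centre, and is released.
- **Bystanders:** in the last picture the chuck, brass fitting and spanner look unmoved.

**What disagreed**
- The key's final angle was about 0.45 rad further round than the socket's. I probably turned past the stop and the hex began to slip. The torque rose from 0.06 to 0.18 N m and levelled off, which fits.
- The wrist camera's calibration shifted by about 1 mm between scripts.

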